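Cap and lock the filling port of a pressure-casting pot

ROBOT

A 7-joint arm with a two-finger parallel gripper is mounted at the origin on the work surface; the furniture and walls round the work are solid. World frame = base frame: x ahead of the robot, y to its left, z up, the work surface at z = 0. Lengths are in m, angles in rad, forces in N, time in s.
With the tool pointing down it reaches from about 0.425 to 0.925 m from the base axis. Payload 6.8 kg.
Tool frame: the origin (TCP) lies midway between the tips of the shut fingers; the grasp point (between the pads) lies r.grip_point_offset behind it (r.grip_point_offset is the distance from the TCP to the grasp point, in m); z points along the fingers, y is the line along which they close (so a half turn about z gives the same grasp; the last joint's range is limited). The gripper opens to 85 mm and grips with 20 to 120 N. Pads are 22 mm wide; open, the fingers measure 114 mm over their backs; the gripper's body (76 mm by 85 mm) begins 54 mm behind the grasp point. The pads swing forward as they close: fully open they stand 13 mm farther back than shut.
Start: joints at [-1.216, 0.477, 0.022, 1.555, -0.011, 1.109, -0.083], TCP at [0.301, 0.604, 0.231] pointing down, gripper open.
Joint ranges: [-2.96, 2.96], [-0.34, 2.1], [-1.41, 1.46], [0.24, 2.44], [-1.37, 4.51], [0.17, 1.92], [-2.96, 2.96]. Speed limits (rad/s): [2.39, 2.39, 3.14, 3.14, 3.14, 3.14, 3.14].

INTERFACE

Orientations are given as a rotation vector (axis times angle).
In Python, from bench import r gives the robot as it stands. The module is installed in compiled form; this text tells all that it offers.
- The arm moves only by the shell command python3 -m crank 'ROWS' [FORCE]. ROWS is JSON, a list of rows, each a list of 5 numbers: the shift along the world's x, y, z in units of 200 mm (1.0 is 200 mm), then the turn about the world's z in units of 45 degrees (1.0 is 45 degrees), then the opening, from -1 (shut) to 1 (fully open). In form: [[dx, dy, dz, turn, jaw], ...]. A call has 1 to 8 rows; each row shifts and turns the commanded pose from where the row before left it; what a row does not reach is not made up. A row lasts 1/12 s, in which the tool goes at most 41.7 mm and 7.16 degrees, less where a joint would pass 70% of its speed; a pose out of reach is approached as far as the arm can. A call with a number of a shift or a turn outside -1 to 1 is refused whole. A call with a gripper value outside its range is refused whole. The fingers move at their own pace and stop on an object; FORCE is the grip in N (left out, the last holds). Time passes only in rows, so rows that do not move let the fingers close. It gives the time, the measured TCP pose, the force, the opening and the grip force at its end, in the units of the state.
- r.get_obs(): the state, without advancing time (a new reading comes with each control period).
- r.grab_frame(name): name is "scene" or "top" or "wrist"; returns the picture (384x512x3 uint8, blue, green, red); there is no depth.
- r.camera_model(name): a dict with "fx", "fy", "cx", "cy" (pixels), "R" (3x3) and "t" (3): a world point X has camera coordinates R X + t. Camera axes: x right, y down, z forward; pixel columns grow to the right and rows downward; lengths in m; the calibration is good to about 2 mm. A picture is of the moment at which its call begins: read the wrist's pose just before it. camera_model takes no time and is no camera call; for the wrist camera it gives the pose at the moment of the call.
- r.hand_in(): hands the job in; it is judged then, once.
The state is a dict: "clock": time; "joints": joint angles; "qvel": joint speeds; "tau": joint torques, N m; "tcp_pos": TCP position; "orientation": TCP orientation; "contact_force": force on the tool from outside, world axes, zero at the start; "moment": the same for the moment, N m; "grip_width": finger opening in m; "gripper_force": force on a finger pad.
Only numpy, scipy, OpenCV 4.12 (cv2) and the standard library are available. Lean on these libraries where they do the work, as an engineer would, in place of code of your own. Each camera call takes 0.05 s, during which the arm holds its last target. There are 200 camera calls.

TASK

The resin pot has been filled: shut its filling port before it goes on air. Set the black cam cap squarely down over the port on the lid, then swing its two cam arms down together until both lie fully home against the cap's sides and lock it in the groove; do not bring one arm home while the other still stands out. Leave the other things on the bench where they stand.

Things in the scene. Friction and masses are not known exactly. Their poses are not given: they have to be found in the camera images.
- pressure_pot: Round pressure-casting pot, fixed to the bench: grey body, rim 168 mm across, aluminium lid whose flat middle (radius 56 mm) is 134 mm above the bench. Origin: centre of its underside, z up. Steel filling port upright in the middle of the lid. Four wing-nut lid clamps (93 mm out, 149 mm high) on the rim, 45 degrees between its axes; brass relief valve (144 mm high) on the lid at its own -x.
- port_tip (a point): Centre of the top face of the filling port, 196 mm above the bench, on the pot's axis. From here down: a bead 32 mm in diameter, 11 mm high (upper 4 mm chamfered to 25 mm), a groove 15 mm high and 23 mm in diameter, a 32 mm shoulder, a 25 mm neck; the lid is 62 mm below.
- gauge (a point): Centre of the low dial gauge on the lid, 64 mm from the port along the pot's own +x; 36 mm wide, up to 165 mm above the bench. Beside the port along the pot's y axis the lid is clear.
- cam_cap: Black cam-and-groove cap (coupler with a blind top), loose, 0.15 kg, mouth down. Cup 43 mm outside, 35 mm inside diameter, 31 mm high. Origin: centre of the mouth (underside), z up to the closed top. Flat ribbed grip faces, 24 mm wide, at its own +x and -x, 45 mm apart over both. Steel cam arms hinged at its own +y and -y on pins parallel to x, 22.5 mm from the axis, 11.5 mm above the mouth.
- cap_seat (a point): Centre of the inside top of the cap, on its axis, 27 mm above its mouth. With the cap fully down it coincides with port_tip. The cams inside the cap pass the port's bead only while the arms stand level or higher; with the cap down, they turn into the groove as the arms come down.
- cam_arm_left (a joint): Hinge of the arm at the cap's +y, rad: 0 = arm stands out and up, 0.60 rad above level; 0.60 = level; 2.17 = stop, arm straight down against the cap's side (home, locked). Stays where left; hinge friction 0.06 N m (about 1.5 N at the tip). Arm 41 mm long from its pin, 10 to 15 mm wide, 5 mm thick.
- cam_arm_right (a joint): The same for the arm at the cap's -y. With both arms home they measure about 60 mm over their outsides.
- cam_arm_left_tip (a point): Outer end of the left arm, 40 mm from its pin.
- cam_arm_right_tip (a point): Outer end of the right arm, 40 mm from its pin.
- mix_cup_stick: White paper mixing cup with a wooden stir stick standing in it, 75 mm wide, 132 mm high with the stick; loose bystander. Origin: centre of its underside.
- mix_cup_short: White paper mixing cup, 73 mm wide, 75 mm high; loose bystander. Origin: centre of its underside.
- tape: Roll of cream masking tape lying flat, 101 mm across, 24 mm high; bystander, stuck to the bench. Origin: centre of its underside.
- squeeze_bottle: White squeeze bottle with a pointed nozzle, 64 mm wide, 174 mm high; loose bystander. Origin: centre of its underside.

How it is judged:
By the outcome, as a careful person would: the job done as asked, in the order asked, and still so for the second after the job is handed in, with the robot touching nothing.
It also fails if it takes over 54 s, if anything falls off the work surface, if the arm or the gripper's body presses on something with over 40 N, if the wrist force passes 120 N, or if a joint passes its speed limit or range.

## Working session

There is one attempt and no reset: what is moved stays moved. The work goes in short steps, Python scripts to look and compute and a shell command to move; the robot and the scene stay as the last step left them, time stands still between calls to the robot, and variables do not carry over. Pictures are saved under pics/ and viewed, at most 10 in all, crops included, and the job is handed in when it is done.

```bash
mkdir -p pics; python3 - <<'E'
from bench import r
import cv2,numpy as np
o=r.get_obs();print({k:np.round(v,3).tolist() for k,v in o.items()},r.grip_point_offset)
for n in("scene","top"):
    cv2.imwrite(f"pics/{n}0.png",r.grab_frame(n)); c=r.camera_model(n);print(n,c)
a=cv2.imread("pics/scene0.png");b=cv2.imread("pics/top0.png")
E
```

```text
{'clock': 0.0, 'joints': [-1.216, 0.478, 0.022, 1.556, -0.011, 1.109, -0.083], 'qvel': [-0.002, -0.001, -0.001, 0.002, 0.003, 0.002, 0.001], 'tau': [-0.0, -59.645, 1.608, -28.118, 0.012, 0.009, -0.0], 'tcp_pos': [0.301, 0.603, 0.23], 'orientation': [-0.72, -3.058, 0.003], 'contact_force': [0.505, 0.786, 0.408], 'moment': [-0.069, 0.006, 0.053], 'gripper_force': 0.0, 'grip_width': 0.086} 0.0187
scene {'fx': 368.52153516892514, 'fy': 368.52153516892514, 'cx': 258.2069759751028, 'cy': 194.60162918836596, 'R': array([[ 0.89468753, -0.4464393 , -0.01503941],
       [-0.22341378, -0.41807055, -0.88051309],
       [ 0.38680811,  0.79114409, -0.4737832 ]]), 't': array([-0.49529057,  0.24490455,  0.93861907])}
top {'fx': 399.6083069612344, 'fy': 399.6083069612344, 'cx': 254.6091308547131, 'cy': 197.16162890527957, 'R': array([[ 0.03659958, -0.99932273, -0.00381571],
       [-0.97289704, -0.03475885, -0.22861142],
       [ 0.22832396,  0.01207938, -0.97351028]]), 't': array([-0.01253366,  0.59146765,  1.09368628])}
```

View pics/scene0.png

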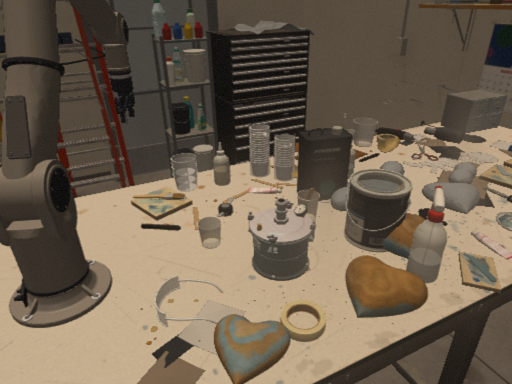

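View pics/top0.png

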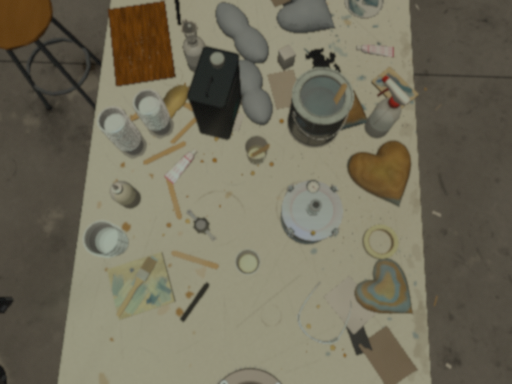

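The cap is at about top (201,225) and scene (226,208). The pot is at top (312,209) with the gauge on the far side. I'll enlarge both.

```bash
python3 - <<'E'
import cv2,numpy as np
a=cv2.imread("pics/scene0.png");b=cv2.imread("pics/top0.png")
f=lambda i,x,y,w,h:cv2.resize(i[y:y+h,x:x+w],(400,300),interpolation=cv2.INTER_CUBIC)
cv2.imwrite("pics/crops.png",np.vstack([np.hstack([f(b,176,203,52,39),f(b,272,175,80,60)]),np.hstack([f(a,200,190,52,39),f(a,240,190,80,60)])]))
E
```

```text
(no output)
```

View pics/crops.png

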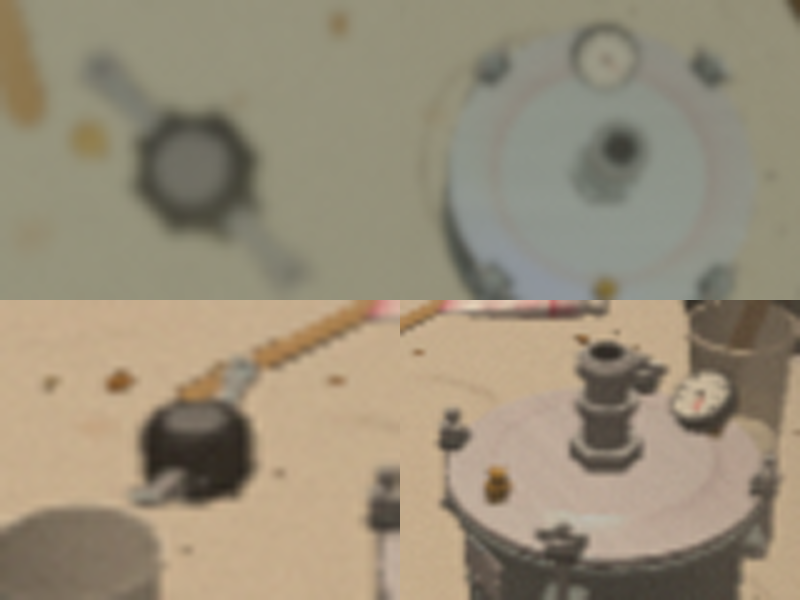

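The top crop gives the cap's top centre at (200.9,224.4) and its arm tips at (189,211.5) and (213.7,238.8). The port tip is at (316,204.6), the gauge at (313,187) and the valve at (313,232.6). In the scene view, the cap's top is at (225.6,205.2) and the port tip at (281.6,200.2).

```bash
cat > h.py <<'E'
from bench import r
import cv2,numpy as np
def ray(c,p):
    K=c
    d=c["R"].T@np.array([(p[0]-c["cx"])/c["fx"],(p[1]-c["cy"])/c["fy"],1]);return -c["R"].T@c["t"],d/np.linalg.norm(d)
def tri(L):
    A=0;b=0
    for c,p in L:
        o,d=ray(c,p);P=np.eye(3)-np.outer(d,d);A=A+P;b=b+P@o
    X=np.linalg.solve(A,b);return X,[proj(c,X)-p for c,p in L]
def proj(c,X):
    q=c["R"]@X+c["t"];return np.array([c["fx"]*q[0]/q[2]+c["cx"],c["fy"]*q[1]/q[2]+c["cy"]])
def atz(c,p,z):
    o,d=ray(c,p);return o+d*(z-o[2])/d[2]
E
python3 - <<'E'
from h import *
s=r.camera_model("scene");t=r.camera_model("top")
np.set_printoptions(precision=4,suppress=True)
print("cap",tri([(s,(225.6,205.2)),(t,(200.9,224.4))]),atz(t,(200.9,224.4),.031))
print("port",tri([(s,(281.6,200.2)),(t,(316,204.6))]),atz(t,(316,204.6),.196))
for p,z in(((189,211.5),.034),((213.7,238.8),.034),((313,187),.165),((313,232.6),.144)): print(atz(t,p,z))
o=r.get_obs()["tcp_pos"];print(o)
w=r.camera_model("wrist");print(w['R'],-w['R'].T@w['t'])
E
```

```text
cap (array([0.5124, 0.1654, 0.0286]), [array([-0.0392,  0.0077]), array([ 0.0152, -0.0433])]) [0.5119 0.1651 0.031 ]
port (array([ 0.548 , -0.1512,  0.1947]), [array([-0.0155,  0.0043]), array([ 0.0064, -0.0146])]) [ 0.5477 -0.151   0.196 ]
[0.5489 0.2027 0.034 ]
[0.4703 0.1244 0.034 ]
[ 0.6024 -0.1474  0.165 ]
[ 0.4827 -0.1507  0.144 ]
[0.3012 0.6035 0.2304]
[[ 0.4467  0.8947 -0.0014]
 [ 0.8582 -0.428   0.2833]
 [ 0.2528 -0.1277 -0.959 ]] [0.2361 0.6355 0.3732]
```

```bash
python3 -m crank '[[0.066,-0.137,0,-0.15,1],[0.066,-0.137,0,-0.15,1],[0.066,-0.137,0,-0.15,1],[0.066,-0.137,0,-0.15,1],[0.066,-0.137,0,-0.15,1],[0.066,-0.137,0,-0.15,1],[0.066,-0.137,0,-0.15,1],[0.066,-0.137,0,-0.15,1]]' 40
python3 -m crank '[[0.066,-0.137,0,-0.15,1],[0.066,-0.137,0,-0.15,1],[0.066,-0.137,0,-0.15,1],[0.066,-0.137,0,-0.15,1],[0.066,-0.137,0,-0.15,1],[0.066,-0.137,0,-0.15,1],[0.066,-0.137,0,-0.15,1],[0.066,-0.137,0,-0.15,1]]'
python3 -m crank '[[0,0,0,0,1],[0,0,0,0,1],[0,0,0,0,1]]'
cat >> h.py <<'E'
from scipy.spatial.transform import Rotation as Ro
def st():
    o=r.get_obs();R=Ro.from_rotvec(o["orientation"]).as_matrix()
    print("tcp",np.round(o["tcp_pos"],4),"yaw_y",round(np.degrees(np.arctan2(R[1,1],R[0,1])),2),"z",np.round(R[:,2],3),"F",np.round(o["contact_force"],1),"w",round(o["grip_width"],4),"gf",round(o["gripper_force"],1),"t",round(o["clock"],2));return o
E
python3 - <<'E'
from h import *
st();w=r.camera_model("wrist");im=r.grab_frame("wrist")
print(proj(w,np.array([.5122,.1652,.031])),proj(w,np.array([.5489,.2027,.034])),proj(w,np.array([.4703,.1244,.034])))
cv2.imwrite("pics/w1.png",im)
np.savez("w1.npz",**{k:w[k] for k in w})
E
```

```text
clock: 0.77
tcp_pos: [0.4072, 0.3832, 0.231]
orientation: [-2.037, -2.392, 0.001]
contact_force: [-0.4, 0.0, 0.2]
grip_width: 0.0855
gripper_force: 0.0
clock: 1.43
tcp_pos: [0.5127, 0.1641, 0.2312]
orientation: [-2.901, -1.206, 0.001]
contact_force: [0.5, 0.4, -0.1]
grip_width: 0.0854
gripper_force: 0.0
clock: 1.68
tcp_pos: [0.5121, 0.1662, 0.231]
orientation: [-2.896, -1.216, 0.001]
contact_force: [0.2, 0.8, 0.6]
grip_width: 0.0858
gripper_force: 0.0
tcp [0.5121 0.1662 0.231 ] yaw_y -44.44 z [-0.001  0.    -1.   ] F [0.2 0.8 0.6] w 0.0858 gf 0.0 t 1.68
[254.44900573 165.00660715] [254.43399268 114.06199426] [253.19157115 218.05663249]
```

View pics/w1.png

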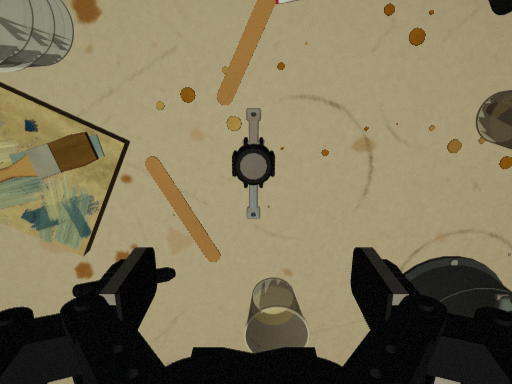

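The cap's top is at wrist (253.5,166) and its arm tips at (254,113) and (252.5,214). This agrees with the triangulation to within 1 px, so I'm descending and gripping.

```bash
python3 -m crank '[[0,-0.006,-0.15,-0.012,1],[0,0,-0.15,0,1],[0,0,-0.15,0,1],[0,0,-0.15,0,1],[0,0,-0.15,0,1],[0,0,-0.15,0,1],[0,0,-0.15,0,1],[0,0,0,0,1]]'
python3 -m crank '[[0,0,-0.05,0,1],[0,0,-0.055,0,1],[0,0,0,0,1],[0,0,0,0,0.2],[0,0,0,0,-0.2],[0,0,0,0,-0.4],[0,0,0,0,-0.4],[0,0,0,0,-0.4]]' 40
python3 -m crank '[[0,0,0,0,-0.4],[0,0,0,0,-0.4],[0,0,0,0,-0.4],[0,0,0,0,-0.4]]' 40
python3 -c "from h import *;st()"
```

```text
clock: 2.4
tcp_pos: [0.5082, 0.1649, 0.0164]
orientation: [-2.9, -1.206, 0.014]
contact_force: [-0.7, -0.1, -0.7]
grip_width: 0.085
gripper_force: 0.0
clock: 3.07
tcp_pos: [0.5131, 0.1648, 0.0014]
orientation: [-2.903, -1.201, -0.002]
contact_force: [-1.3, 0.7, 6.6]
grip_width: 0.0444
gripper_force: 40.5
clock: 3.4
tcp_pos: [0.5131, 0.1649, 0.0014]
orientation: [-2.903, -1.201, -0.002]
contact_force: [-1.1, 1.2, 5.4]
grip_width: 0.0441
gripper_force: 40.5
tcp [0.5131 0.1649 0.0014] yaw_y -45.05 z [ 0.001  0.001 -1.   ] F [-1.1  1.2  5.4] w 0.0441 gf 40.5 t 3.4
```

```bash
python3 -m crank '[[0,0,0.05,0,-0.4],[0,0,0.15,0,-0.4],[0,0,0.2,0,-0.4],[0,0,0.2,0,-0.4],[0,0,0.2,0,-0.4],[0,0,0.2,0,-0.4],[0,0,0.2,0,-0.4],[0,0,0,0,-0.4]]'
python3 -m crank '[[0.017,-0.15,0,0.1,-0.4],[0.017,-0.16,0,0.1,-0.4],[0.017,-0.16,0,0.1,-0.4],[0.017,-0.16,0,0.1,-0.4],[0.017,-0.16,0,0.1,-0.4],[0.017,-0.16,0,0.1,-0.4],[0.017,-0.16,0,0.1,-0.4],[0.017,-0.16,0,0.1,-0.4]]'
python3 -m crank '[[0.017,-0.16,0,0.1,-0.4],[0.017,-0.15,0,0.13,-0.4],[0,0,0,0,-0.4],[0,0,0,0,-0.4],[0,0,0,0,-0.4]]'
python3 - <<'E'
from h import *
st();w=r.camera_model("wrist")
im=[r.grab_frame(n) for n in("wrist","scene","top")]
f=lambda i,x,y,W,H:cv2.resize(i[y:y+H,x:x+W],(400,300),interpolation=cv2.INTER_CUBIC)
cv2.imwrite("pics/hov.png",np.vstack([np.hstack([f(im[0],0,0,512,384),f(im[0],176,150,160,120)]),np.hstack([f(im[1],240,150,80,60),f(im[2],272,165,80,60)])]))
print(proj(w,np.array([.548,-.1512,.1955])))
E
```

```text
clock: 4.07
tcp_pos: [0.5166, 0.165, 0.2487]
orientation: [-2.902, -1.198, -0.021]
contact_force: [1.1, -0.1, -1.7]
grip_width: 0.0442
gripper_force: 41.8
clock: 4.73
tcp_pos: [0.5391, -0.0913, 0.2407]
orientation: [-2.386, -2.043, -0.001]
contact_force: [0.6, -0.1, -2.0]
grip_width: 0.0443
gripper_force: 41.7
clock: 5.15
tcp_pos: [0.5461, -0.1511, 0.2403]
orientation: [-2.197, -2.244, -0.001]
contact_force: [-0.2, 1.5, -1.7]
grip_width: 0.0442
gripper_force: 41.6
tcp [ 0.5461 -0.1511  0.2403] yaw_y 1.21 z [-0.     0.001 -1.   ] F [-0.2  1.5 -1.7] w 0.0442 gf 41.6 t 5.15
[257.63921629 217.78150866]
```

View pics/hov.png

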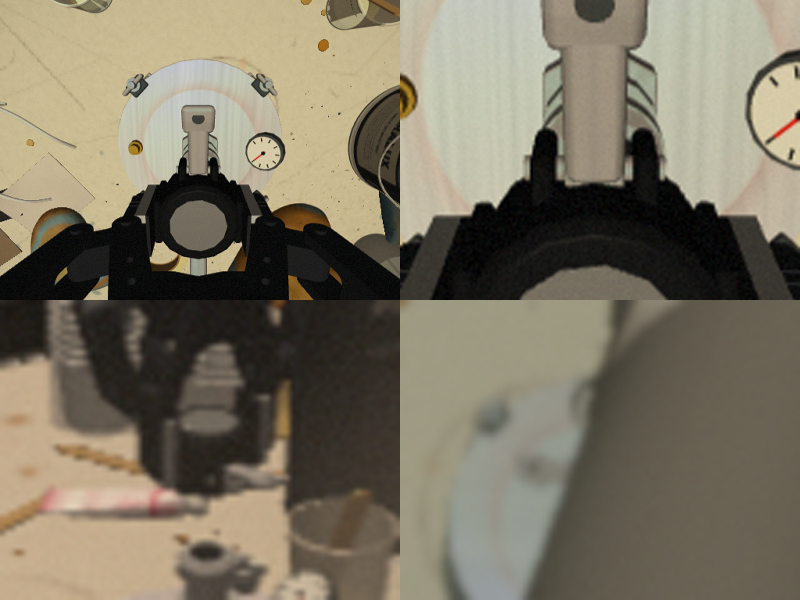

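```bash
python3 - <<'E'
from h import *
w=r.camera_model("wrist");s=r.camera_model("scene");A=np.array
x,y,_=st()["tcp_pos"]
print("wrist cx",w["cx"],w["fx"],"captop",proj(w,A([x,y,.2699])),"armtip",proj(w,A([x,y+.055,.273])))
for px in(.546,.547,.548,.549): print(px,"base",proj(w,A([px,-.1512+.0125,.15])),"gauge",proj(w,A([px+.064,-.1512+.0014,.165])))
print("scene captop",proj(s,A([x,y,.2699])),"port",proj(s,A([.548,-.1512,.196])))
E
```

```text
tcp [ 0.5466 -0.1499  0.2403] yaw_y 1.4 z [-0.     0.001 -1.   ] F [-0.1 -0.1 -1.5] w 0.0439 gf 41.6 t 5.3
wrist cx 253.45493915557438 331.664423747147 captop [255.25660093 286.07662767] armtip [259.55918959 145.91430621]
0.546 base [253.92513593 180.81275539] gauge [345.88355449 203.90486912]
0.547 base [255.3027649  180.84495192] gauge [347.3231591  203.93787284]
0.548 base [256.6803133  180.87714656] gauge [348.76267556 203.97087455]
0.549 base [258.05778114 180.90933932] gauge [350.20210388 204.00387423]
scene captop [281.28624836 173.30775775] port [281.60112845 199.74992927]
```

```bash
python3 -m crank '[[0.006,-0.004,-0.08,0,-0.4],[0,0,-0.08,0,-0.4],[0,0,-0.03,0,-0.4],[0,0,0,0,-0.4],[0,0,0,0,-0.4]]'
python3 - <<'E'
from h import *
st();im=r.grab_frame("scene");im2=r.grab_frame("wrist")
f=lambda i,x,y,W,H:cv2.resize(i[y:y+H,x:x+W],(400,300),interpolation=cv2.INTER_CUBIC)
cv2.imwrite("pics/hov2.png",np.hstack([f(im,240,160,80,60),f(im2,176,100,160,120)]))
E
```

```text
clock: 5.72
tcp_pos: [0.5478, -0.1518, 0.2025]
orientation: [-2.195, -2.247, 0.0]
contact_force: [-0.0, 0.4, -1.6]
grip_width: 0.0447
gripper_force: 41.6
tcp [ 0.5478 -0.1518  0.2025] yaw_y 1.34 z [-0.  0. -1.] F [-0.   0.4 -1.6] w 0.0447 gf 41.6 t 5.72
```

View pics/hov2.png

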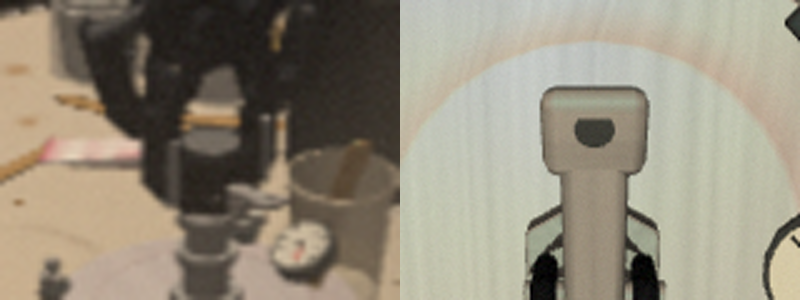

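Scene view: the cap is centred about 0.7 px right of the port. Wrist view: the cap is aligned in x. I'll make a small correction and descend slowly.

```bash
python3 -m crank '[[-0.002,0.005,-0.015,0,-0.4],[0,0,-0.015,0,-0.4],[0,0,-0.015,0,-0.4],[0,0,0,0,-0.4]]'
python3 -m crank '[[0,0,-0.015,0,-0.4],[0,0,-0.015,0,-0.4],[0,0,0,0,-0.4]]'
python3 -m crank '[[0,0,-0.02,0,-0.4],[0,0,-0.02,0,-0.4],[0,0,0,0,-0.4]]'
```

```text
clock: 6.15
tcp_pos: [0.5474, -0.1509, 0.1929]
orientation: [-2.196, -2.246, -0.001]
contact_force: [0.3, 2.0, -2.1]
grip_width: 0.0443
gripper_force: 41.7
clock: 6.4
tcp_pos: [0.5474, -0.1508, 0.1867]
orientation: [-2.195, -2.246, -0.0]
contact_force: [0.9, 2.6, -3.0]
grip_width: 0.0441
gripper_force: 41.5
clock: 6.65
tcp_pos: [0.5474, -0.1508, 0.1785]
orientation: [-2.195, -2.247, -0.0]
contact_force: [1.9, 3.5, -4.8]
grip_width: 0.0441
gripper_force: 41.4
```

```bash
python3 -m crank '[[0.002,0.003,-0.015,0,-0.4],[0,0,-0.015,0,-0.4],[0,0,0,0,-0.4]]'
python3 -m crank '[[0,0,-0.01,0,-0.4],[0,0,0,0,-0.4]]'
python3 -m crank '[[0,0,-0.01,0,-0.4],[0,0,0,0,-0.4]]'
```

```text
clock: 6.9
tcp_pos: [0.5475, -0.1508, 0.1726]
orientation: [-2.196, -2.246, 0.001]
contact_force: [1.9, 2.6, -3.6]
grip_width: 0.044
gripper_force: 41.6
clock: 7.07
tcp_pos: [0.5476, -0.1508, 0.171]
orientation: [-2.196, -2.246, 0.0]
contact_force: [1.2, 3.6, -2.7]
grip_width: 0.0444
gripper_force: 41.7
clock: 7.23
tcp_pos: [0.5477, -0.1508, 0.1704]
orientation: [-2.196, -2.246, -0.001]
contact_force: [-4.5, 4.7, 10.2]
grip_width: 0.0444
gripper_force: 43.0
```

```bash
python3 -m crank '[[0,0,0,0,0],[0,0,0,0,0.5],[0,0,0,0,1],[0,0,0,0,1],[0,0,0.03,0,1],[0,0,0.08,0,1],[0,0,0.1,0,1],[0,0,0.1,0,1]]'
python3 -m crank '[[0,0,0,0,1],[0,0,0,-0.15,1],[0,0,0,-0.15,1],[0,0,0,-0.15,1],[0,0,0,-0.15,1],[0,0,0,-0.15,1],[0,0,0,-0.15,1],[0,0,0,-0.15,1]]'
python3 -m crank '[[0,0,0,-0.15,1],[0,0,0,-0.15,1],[0,0,0,-0.15,1],[0,0,0,-0.15,1],[0,0,0,-0.15,1],[0,0,0,-0.15,1],[0,0,0,-0.14,1],[0,0,0,0,1]]'
python3 -m crank '[[0,0,0,0,1],[0,0,0,0,1]]'
python3 - <<'E'
from h import *
st();w=r.camera_model("wrist");s=r.camera_model("scene")
im2=r.grab_frame("wrist");im=r.grab_frame("scene")
f=lambda i,x,y,W,H:cv2.resize(i[y:y+H,x:x+W],(400,300),interpolation=cv2.INTER_CUBIC)
cv2.imwrite("pics/cap.png",np.hstack([f(im,240,160,80,60),f(im2,0,0,512,384)]))
cv2.imwrite("pics/cap_w.png",im2)
A=np.array
for P in([.5477,-.1508,.2],[.549,-.0955,.203],[.5464,-.206,.203]): print(proj(w,A(P)),proj(s,A(P)))
E
```

```text
clock: 7.9
tcp_pos: [0.5474, -0.1513, 0.2321]
orientation: [-2.197, -2.246, 0.002]
contact_force: [-0.1, -0.1, -0.0]
grip_width: 0.0855
gripper_force: 0.0
clock: 8.57
tcp_pos: [0.5476, -0.1511, 0.2312]
orientation: [2.916, 1.169, -0.0]
contact_force: [-0.6, -0.4, -0.3]
grip_width: 0.0856
gripper_force: 0.0
clock: 9.23
tcp_pos: [0.5476, -0.1508, 0.231]
orientation: [3.14, -0.082, -0.001]
contact_force: [-0.3, -0.2, 0.2]
grip_width: 0.0854
gripper_force: 0.0
clock: 9.4
tcp_pos: [0.5477, -0.1508, 0.2312]
orientation: [3.141, -0.071, -0.0]
contact_force: [0.2, 1.0, 0.2]
grip_width: 0.0852
gripper_force: 0.0
tcp [ 0.5477 -0.1508  0.2312] yaw_y -92.58 z [-0. -0. -1.] F [0.2 1.  0.2] w 0.0852 gf 0.0 t 9.4
[252.7770138  225.60285355] [281.44388433 198.33372189]
[153.36104703 229.67335029] [271.55730944 188.36653841]
[352.3507804  225.64606642] [292.32814097 207.09902971]
```

View pics/cap.png

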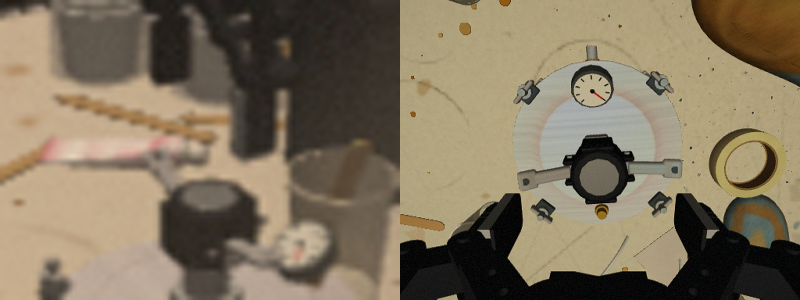

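```bash
python3 - <<'E'
import cv2
a=cv2.imread("pics/cap_w.png")[160:300,140:380];cv2.imwrite("pics/cap_w2.png",cv2.resize(a,(768,448),interpolation=cv2.INTER_CUBIC))
E
```

```text
(no output)
```

View pics/cap_w2.png

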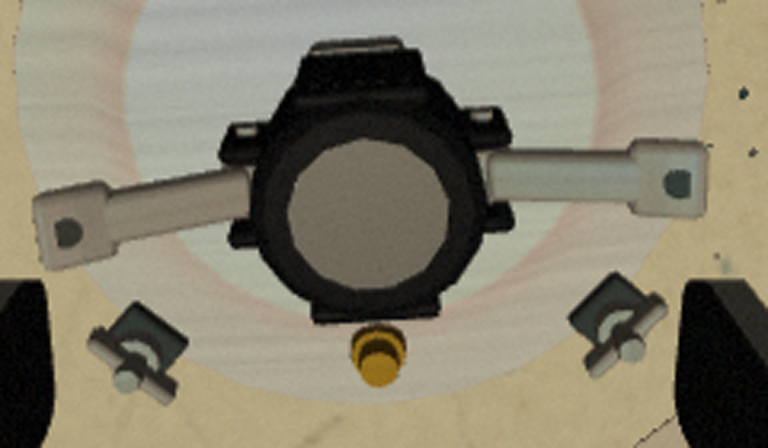

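Wrist crop: cap top at (255,226.6), arm tips at (151,232) and (361,216). The gripper is centred to about 0.7 mm, and the arms' axis is 4.5° off the tool's. I'll correct both, then press the two arms down together with the open fingers.

```bash
python3 -m crank '[[0,-0.003,0,0.1,1],[0,0,-0.06,0,1],[0,0,-0.06,0,1],[0,0,-0.05,0,1],[0,0,0,0,1]]'
python3 -m crank '[[0,0,-0.03,0,1],[0,0,-0.03,0,1],[0,0,-0.03,0,1],[0,0,-0.03,0,1],[0,0,0,0,1]]'
python3 -m crank '[[0,0,-0.03,0,1],[0,0,-0.03,0,1],[0,0,-0.03,0,1],[0,0,-0.03,0,1],[0,0,0,0,1]]'
```

```text
clock: 9.92
tcp_pos: [0.546, -0.1507, 0.1943]
orientation: [-3.141, -0.046, 0.007]
contact_force: [-0.8, 1.4, -0.3]
grip_width: 0.0852
gripper_force: 0.0
clock: 10.33
tcp_pos: [0.5481, -0.1514, 0.1728]
orientation: [3.141, 0.048, 0.001]
contact_force: [0.3, -0.1, 0.2]
grip_width: 0.0853
gripper_force: 0.0
clock: 10.75
tcp_pos: [0.548, -0.1514, 0.1489]
orientation: [3.141, 0.048, 0.0]
contact_force: [-0.4, -0.5, -0.1]
grip_width: 0.0852
gripper_force: 0.7
```

```bash
python3 - <<'E'
from h import *
st();im2=r.grab_frame("wrist");im=r.grab_frame("scene")
f=lambda i,x,y,W,H:cv2.resize(i[y:y+H,x:x+W],(400,300),interpolation=cv2.INTER_CUBIC)
cv2.imwrite("pics/arms.png",np.hstack([f(im,240,160,80,60),f(im2,96,144,320,240)]))
E
```

```text
tcp [ 0.548  -0.1514  0.1489] yaw_y -88.26 z [ 0. -0. -1.] F [-0.4 -0.5 -0.1] w 0.0852 gf 0.7 t 10.75
```

View pics/arms.png

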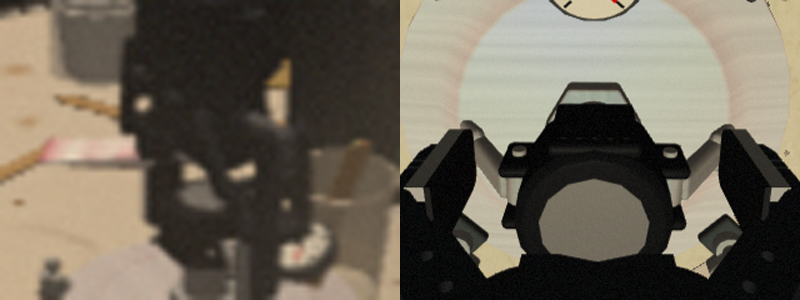

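Both arms are symmetric, already below level and under the fingers (wrist crop: left arm near (490,150), right near (710,155)). I'll go a little lower, then close.

```bash
python3 -m crank '[[0,0,-0.02,0,1],[0,0,-0.02,0,1],[0,0,0,0,1],[0,0,0,0,0.9],[0,0,0,0,0.8],[0,0,0,0,0.7],[0,0,0,0,0.6],[0,0,0,0,0.5]]' 40
python3 -m crank '[[0,0,0,0,0.4],[0,0,0,0,0.3],[0,0,0,0,0.2],[0,0,0,0,0.2],[0,0,0,0,0.2],[0,0,0,0,0.2]]' 60
python3 -m crank '[[0,0,0,0,0.2],[0,0,0,0,0.2],[0,0,0,0,0.2],[0,0,0,0,0.2]]' 80
```

```text
clock: 11.52
tcp_pos: [0.5478, -0.1514, 0.1414]
orientation: [3.141, 0.048, 0.0]
contact_force: [-0.4, 0.3, 3.4]
grip_width: 0.064
gripper_force: 1.6
clock: 12.02
tcp_pos: [0.5478, -0.1508, 0.1418]
orientation: [-3.14, -0.048, -0.0]
contact_force: [-1.1, 1.3, 9.2]
grip_width: 0.0547
gripper_force: 61.4
clock: 12.35
tcp_pos: [0.5478, -0.1508, 0.1419]
orientation: [-3.14, -0.048, 0.0]
contact_force: [-1.6, 2.4, 10.4]
grip_width: 0.0544
gripper_force: 82.0
```

```bash
python3 -m crank '[[0,0,0,0,0.4],[0,0,0,0,0.7],[0,0,0,0,1],[0,0,0,0,1],[0,0,0.05,0,1],[0,0,0.1,0,1],[0,0,0.15,0,1],[0,0,0.15,0,1]]'
python3 -m crank '[[-0.1,0,0.15,0,1],[-0.15,0,0.05,0,1],[-0.15,0,0,0,1],[-0.1,0,0,0,1],[0,0,0,0,1],[0,0,0,0,1]]'
python3 - <<'E'
from h import *
st();im=[r.grab_frame(n) for n in("wrist","scene","top")]
f=lambda i,x,y,W,H:cv2.resize(i[y:y+H,x:x+W],(400,300),interpolation=cv2.INTER_CUBIC)
w=r.camera_model("wrist");u,v=proj(w,np.array([.548,-.151,.18])).astype(int);print(u,v);x=min(max(u-80,0),352);y=min(max(v-60,0),264)
cv2.imwrite("pics/fin.png",np.vstack([np.hstack([f(im[0],x,y,160,120),f(im[1],250,165,64,48)]),np.hstack([f(im[2],284,175,64,48),f(im[1],0,0,512,384)])]))
E
```

```text
clock: 13.02
tcp_pos: [0.547, -0.1516, 0.2324]
orientation: [3.141, 0.047, -0.003]
contact_force: [0.9, 0.1, 0.6]
grip_width: 0.0854
gripper_force: 0.0
clock: 13.52
tcp_pos: [0.4473, -0.1512, 0.2719]
orientation: [-3.139, -0.047, -0.002]
contact_force: [0.9, 0.5, -0.2]
grip_width: 0.0857
gripper_force: 0.0
tcp [ 0.4473 -0.1512  0.2719] yaw_y -88.27 z [ 0.002  0.003 -1.   ] F [ 0.9  0.5 -0.2] w 0.0857 gf 0.0 t 13.52
257 49
```

View pics/fin.png

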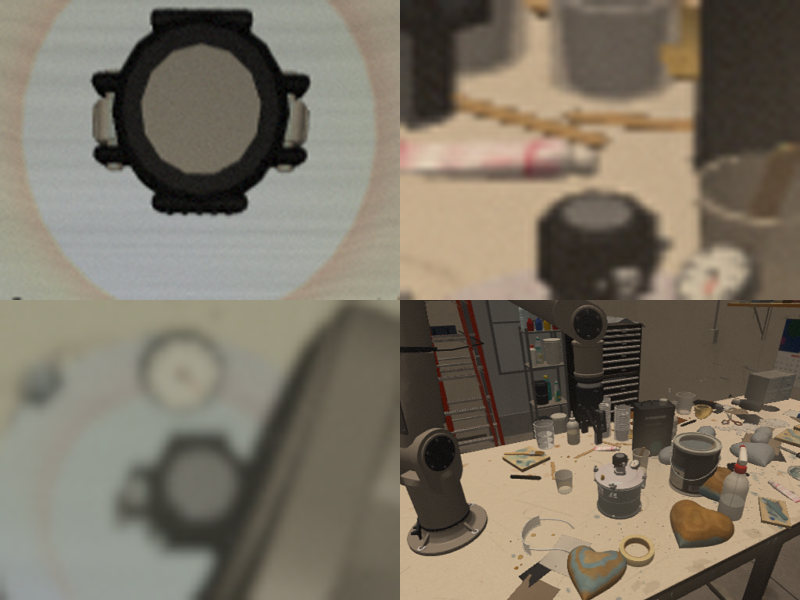

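The final wrist crop shows the cap square on the port with both arms folded flat and symmetric against its sides, at (104,120) and (299,120). The bystanders haven't moved and the gripper is clear, so I'm handing in.

```bash
python3 -c "from bench import r;print(r.hand_in())"
```

```text
the job is handed in; nothing more can be done
None
```

The job is handed in: the cam cap is down on the filling port, both cam arms were closed together and look fully home in the last pictures, and the other things on the bench were left where they stood (about 13.5 s of the 54 s used; no verdict came back).

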